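Take the drilling template out of the lever arch file

TASK

The plywood drilling template in the open lever arch file is needed for the next job. Lift the file's lever all the way up so that the rings swing open, take the template off the two posts and lay it flat in the wooden tray, fence strip upwards, without dropping it; then press the lever fully down again so that the empty rings are closed. Leave the carton, the tin and the screwdriver where they are.

Things in the scene. Friction and masses are not known exactly. Their poses are not given: they have to be found in the camera images.
- file: Black A5 lever arch file lying open, fixed, with a steel mechanism. Origin on the bench, midway between its two upright posts; z up. The back cover (4 mm thick, 250 mm along y) reaches from x = -155 to +45 mm; spine and front cover lie flat beyond it (3 mm) up to x = +319 mm. Arches and lever lie on the +x side of the posts, the template on the -x side.
- rings (a point): Point midway between the post tops, 50 mm above the bench; file's axes. Posts: 5 mm thick, upright, 40 mm to either side along y. The two arches pivot together on an axis along y, 48 mm to +x, 12 mm above the bench. Closed: they come over at up to 59 mm height and meet the post tops. Open: they lean back to +x (at most 75 mm high), leaving the posts free from straight above.
- lever_hinge (a point): Fixed point on the lever's hinge axis, in the file's frame at x = 25, y = -62, z = 28 mm; same axes as the file. The hinge axis runs along the file's x.
- lever_tip (a point): Centre of the steel roller at the lever's free end: 14 mm diameter, 24 mm long, lying along the file's x, 65 mm from the hinge axis, free all round. The lever (flat steel, 10 mm wide) points from the hinge to the file's -y, 0.2 rad above level when closed (roller centre 41 mm above the bench); it swings up in the file's y-z plane. The point turns with it.
- lever (a joint): Lever angle in rad: 0 = down, rings closed; 1.05 = fully up, rings open (lever 1.25 rad above level, roller centre 90 mm above the bench). A stiff spring-assisted hinge: about 3 N at the roller lifts it, about 6 N presses it down; it stays where it is left and stops hard at either end. The arches turn with it.
- template_grip (a point): Centre of the strip on the loose template (0.1 to 0.2 kg): plywood plate 160 (x) x 140 (y) x 5 mm, on its middle a wooden fence strip 100 (x) x 14 (y) x 30 mm high. The point is 20 mm above the underside, over the plate's middle. Holes (9 mm) at x = +68, y = +-40 mm sit on the posts; underside 4 mm above the bench at the start. Lift it straight up over 46 mm to clear the posts.
- tray_in (a point): Centre of the inner floor of the fixed, open wooden tray, 6 mm above the bench. Inside 200 (x) x 175 (y) mm, walls 6 mm thick, rim 30 mm above the bench. Axes along its sides, z up. It may stand on either side of the file, the carton on the other.
- carton: Bystander: cardboard carton of screws, 120 x 100 x 55 mm, origin under its centre.
- tin: Bystander: steel tin, 80 mm diameter, 80 mm high, origin under its centre.
- screwdriver: Bystander: screwdriver lying on the bench, about 200 mm long along its x.
There are look-alikes about, which are no part of the job. What is shaped like the part that bears template_grip but purple or yellow is not meant.

How it is judged:
By the outcome, as a careful person would: the job done as asked, in the order asked, and still so for the second after the job is handed in, with the robot touching nothing.
It also fails if it takes over 67 s, if anything falls off the work surface, if the arm or the gripper's body presses on something with over 40 N, if the wrist force passes 120 N, or if a joint passes its speed limit or range.

ROBOT

A 7-joint arm with a two-finger parallel gripper is mounted at the origin on the work surface. World frame = base frame: x ahead of the robot, y to its left, z up, the work surface at z = 0. Lengths are in m, angles in rad, forces in N, time in s.
With the tool pointing down it reaches from about 0.4 to 0.875 m from the base axis. Payload 19.3 kg.
Tool frame: the origin (TCP) lies between the finger pads; the fingertips stand 14 mm ahead of it and the grasp point (between the pads) lies 5 mm behind it (r.tip_extent is the z of the fingertips in the tool frame, in m); z points along the fingers, y is the line along which they close (so a half turn about z gives the same grasp; the last joint's range is limited). The gripper opens to 85 mm and grips with 20 to 120 N. Pads are 22 mm wide; open, the fingers measure 114 mm over their backs; the gripper's body (76 mm by 85 mm) begins 54 mm behind the grasp point. The pads swing forward as they close: fully open they stand 13 mm farther back than shut.
Start: joints at [1.08, 0.521, -0.036, 1.599, 0.021, 1.021, -0.113], TCP at [0.255, -0.57, 0.245] pointing down, gripper open.
Joint ranges: [-2.91, 2.91], [-0.3, 2.13], [-1.5, 1.42], [0.17, 2.43], [-1.26, 4.41], [0.16, 1.93], [-2.52, 2.52]. Speed limits (rad/s): [1.89, 1.89, 2.39, 2.39, 3.01, 3.01, 3.01].

INTERFACE

Orientations are given as [roll, pitch, yaw] about the fixed x, y, z axes, in that order (R = Rz(yaw) Ry(pitch) Rx(roll)).
In Python, from station import r, snapshot, workorder gives the robot as it stands.
- The arm moves only by the tool arm_command, never from a script. Its argument "moves" is a list of rows, each a list of 7 numbers: the shift along the tool's x, y, z in m, then the turn, a rotation vector about the tool's x, y, z in degrees, then the closure, from 0 (fully open) to 1 (shut). In form: [[dx, dy, dz, wx, wy, wz, gripper], ...]. A call has 1 to 5 rows; each row shifts and turns the commanded pose from where the row before left it, along the tool's axes as they then stand; what a row does not reach is not made up. A row lasts 1/12 s, in which the tool goes at most 41.7 mm and 7.16 degrees, less where a joint would pass 70% of its speed; a pose out of reach is approached as far as the arm can. A call with a gripper value outside its range is refused whole. The fingers move at their own pace and stop on an object; "grip_force" is the grip in N (left out, the last holds). Time passes only in rows, so rows that do not move let the fingers close. It gives the time, the measured TCP pose, the force, the opening and the grip force at its end, in the units of the state.
- r.observe(): the state, without advancing time (a new reading comes with each control period).
- snapshot(name): name is "side" or "top"; returns a dict with "image" (384x512x3 uint8, red, green, blue), "K" (3x3 intrinsics, pixels), "distortion" ([k1, k2, p1, p2, k3] as OpenCV has them; the pictures are not rectified), "cam_to_world" (4x4, takes a point from camera to world coordinates). Camera axes: x right, y up, looking along -z (the intrinsics and any distortion apply to the point x, -y, -z); pixel columns grow to the right and rows downward; lengths in m; the calibration is good to about 2 mm. A picture is of the moment at which its call begins. There is no depth.
- workorder.job_done(): hands the job in; it is judged then, once.
The state is a dict: "time": time; "q": joint angles; "joint_velocities": joint speeds; "effort": joint torques, N m; "eef_pos": TCP position; "eef_rot": TCP orientation; "force": force on the tool from outside, world axes, zero at the start; "torque": the same for the moment, N m; "grip_width": opening from 0.0 (shut) to 1.0 (fully open); "grip_force": force on a finger pad.
Only numpy, scipy, OpenCV 4.12 (cv2) and the standard library are available. Lean on these libraries where they do the work, as an engineer would, in place of code of your own. Each camera call takes 0.05 s, during which the arm holds its last target. There are 200 camera calls.

## Working session

There is one attempt and no reset: what is moved stays moved. The work goes in short steps, Python scripts to look and compute and a tool call to move; the robot and the scene stay as the last step left them, time stands still between calls to the robot, and variables do not carry over. Pictures are saved under pics/ and viewed, at most 10 in all, crops included, and the job is handed in when it is done.

Besides the shell and the picture viewer there is one more tool, called after "Request:" by a JSON object that holds its "method" and its "body", one argument or row to a line. arm_command: Moves the arm, as the interface text tells. Its arguments: {"type":"object","properties":{"moves":{"type":"array"},"grip_force":{"type":"number"}},"required":["moves"]}

```bash
mkdir -p pics; ls; python3 - <<'E'
from station import r, snapshot, workorder
import cv2
for n in("top","side"):
    s=snapshot(n); cv2.imwrite(f"pics/{n}0.png",cv2.resize(s["image"][:,:,::-1],(800,600),interpolation=cv2.INTER_CUBIC)); print(n,s["K"].tolist(),s["distortion"],s["cam_to_world"].round(3).tolist())
print(r.observe(), r.tip_extent)
E
```

```text
pics
top [[414.6237806902778, 0.0, 251.6201336169089], [0.0, 414.6237806902778, 196.78956533456463], [0.0, 0.0, 1.0]] [-0.06948714  0.          0.          0.          0.        ] [[-0.024, 0.982, -0.19, 0.304], [-1.0, -0.023, 0.007, 0.003], [0.003, 0.19, 0.982, 1.185], [0.0, 0.0, 0.0, 1.0]]
side [[356.57098610502993, 0.0, 258.6966294279559], [0.0, 356.57098610502993, 201.04586797011908], [0.0, 0.0, 1.0]] [-0.02620823  0.          0.          0.          0.        ] [[-0.823, 0.435, -0.366, 0.184], [-0.568, -0.64, 0.517, 0.455], [-0.009, 0.633, 0.774, 0.776], [0.0, 0.0, 0.0, 1.0]]
{'time': 0.1, 'q': array([ 1.07977943,  0.521943  , -0.03632649,  1.59992752,  0.02120227,
        1.02107225, -0.11279695]), 'joint_velocities': array([ 0.00039691,  0.00051333, -0.00010359, -0.00160558, -0.00017439,
        0.00112787, -0.00124826]), 'effort': array([ 5.30407138e-03, -9.28479981e+01,  1.98406152e+00, -3.70534086e+01,
        1.80987414e-02,  5.14810556e-03, -2.05824672e-04]), 'eef_pos': array([ 0.2551776 , -0.57024083,  0.2447988 ]), 'eef_rot': array([-3.14062995e+00,  6.81066099e-05,  4.20808939e-01]), 'force': array([-0.13882908,  0.81223866, -0.84523753]), 'torque': array([-0.02330136, -0.01073602, -0.00401832]), 'grip_force': 0.0, 'grip_width': 0.9998961328811947} 0.014
```

View pics/top0.png

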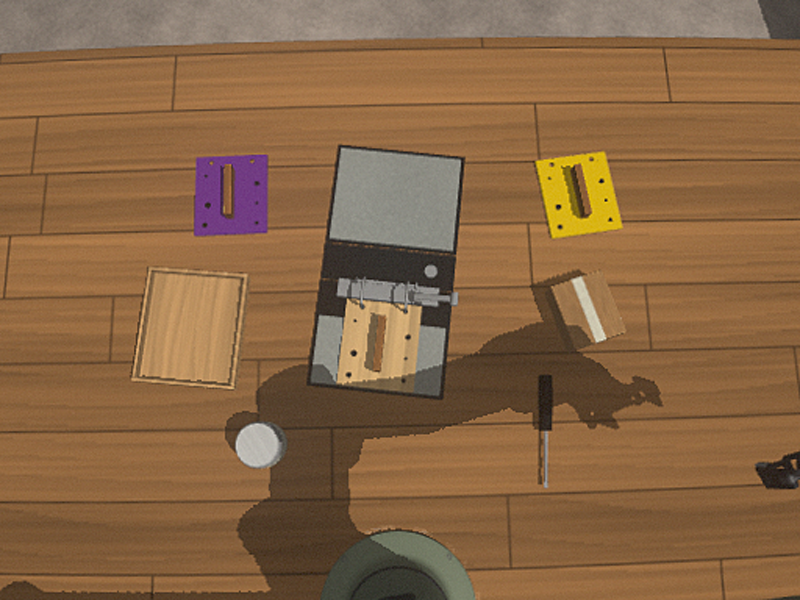

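View pics/side0.png

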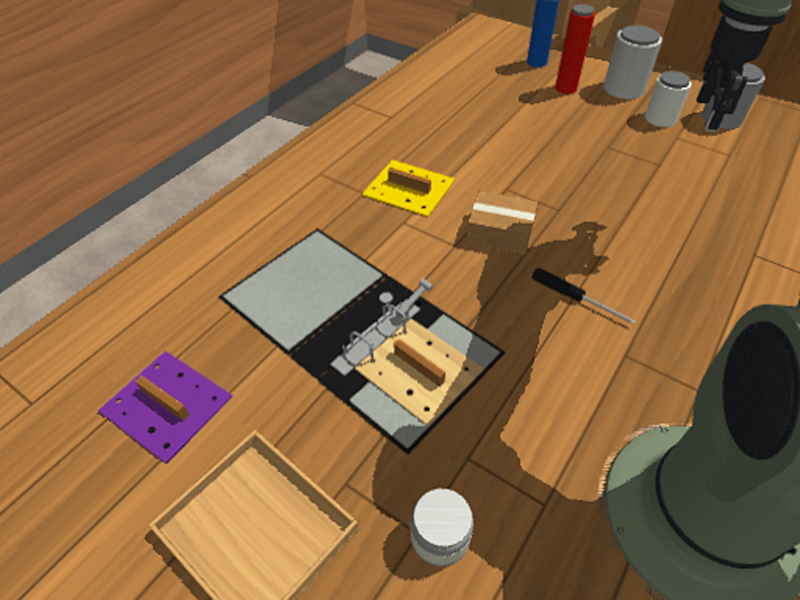

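The top view shows the file with corners (338,145), (465,157), (443,398) and (308,384). The template strip is near (376,343) and the roller near (454,298). The tray is on the left with rim corners (148,268), (247,273), (235,388) and (132,380), and the carton is on the right. The side view agrees.

```bash
cat >h.py <<'E'
from station import r, snapshot
import numpy as np, cv2
from scipy.optimize import least_squares
F=np.diag([1,-1,-1,1.])
CAM={}
def cam(n,s=None):
    s=s or snapshot(n); w=np.linalg.inv(s["cam_to_world"]@F)
    CAM[n]=(w,s["K"],np.array(s["distortion"])); return s
def proj(n,P):
    w,K,d=CAM[n]
    return cv2.projectPoints(np.atleast_2d(P).astype(float),cv2.Rodrigues(w[:3,:3])[0],w[:3,3],K,d)[0][:,0]*1.5625
def T(p,L): # p=x,y,yaw
    L=np.atleast_2d(L).astype(float); c,s=np.cos(p[2]),np.sin(p[2])
    return np.c_[p[0]+c*L[:,0]-s*L[:,1],p[1]+s*L[:,0]+c*L[:,1],L[:,2]]
def fit(obs,p0): # obs: list (cam, local pts, px)
    f=lambda p:np.concatenate([(proj(n,T(p,L))-px).ravel() for n,L,px in obs])
    s=least_squares(f,p0,loss="soft_l1"); return s.x,f(s.x).reshape(-1,2)
E
python3 - <<'E'
from h import *
cam("top");cam("side")
a=np.array
C=a([[.319,.125,.003],[.319,-.125,.003],[-.155,-.125,.004],[-.155,.125,.004]])
pt=a([[338,145],[465,157],[443,398],[308,384]]);ps=a([[220,296],[318,230],[503,352],[408,452]])
for o in([("top",C,pt)],[("side",C,ps)],[("top",C,pt),("side",C,ps)]):
    p,e=fit(o,[.6,0,0]);print("file",p.round(4),e.round(1).tolist())
R=a([[.025,-.062-.065*np.cos(.2),.041]]);G=a([[-.068,0,.034]])
for n in CAM:print(n,"roller",proj(n,T(p,R)),"strip top",proj(n,T(p,G+[[0,0,.005]])))
print("world roller",T(p,R),"hinge",T(p,[.025,-.062,.028]),"strip",T(p,G))
B=a([[.106,.0935,.03],[.106,-.0935,.03],[-.106,-.0935,.03],[-.106,.0935,.03]])
pt=a([[148,268],[247,273],[235,388],[132,380]]);ps=a([[255,433],[355,523],[150,527]])
for o in([("top",B,pt)],[("top",B,pt),("side",B[[1,2,0]],ps)]):
    q,e=fit(o,[.6,.3,0]);print("tray",q.round(4),e.round(1).tolist())
E
```

```text
file [ 0.5305  0.0104 -0.127 ] [[0.1, -1.6], [0.0, -1.2], [0.8, 1.1], [-1.2, 0.8]]
file [ 0.5286  0.0138 -0.1305] [[-2.0, -0.8], [-0.2, -3.0], [3.4, -0.4], [0.0, 2.0]]
file [ 0.5299  0.0116 -0.1298] [[-0.0, -1.4], [-0.2, -0.7], [-0.1, 1.7], [-2.1, 0.9], [-1.7, -1.8], [-0.1, -3.8], [3.4, -1.6], [0.2, 0.5]]
top roller [[454.0661717  298.73932304]] strip top [[379.16985017 342.40048442]]
side roller [[426.62530347 283.37753788]] strip top [[419.62648529 355.68149337]]
world roller [[ 0.53837965 -0.11628641  0.041     ]] hinge [[ 0.54662332 -0.05311773  0.028     ]] strip [[0.46242841 0.02039565 0.034     ]]
tray [ 0.5008  0.3633 -0.0874] [[-0.2, -1.3], [0.2, -0.2], [-0.3, 0.3], [0.2, 1.0]]
tray [ 0.4991  0.3649 -0.088 ] [[-1.1, -0.4], [-0.7, 0.7], [-1.2, 1.3], [-0.7, 2.0], [-0.3, -5.3], [4.5, -4.4], [-1.7, -2.4]]
```

```bash
cat >>h.py <<'E'
from scipy.spatial.transform import Rotation as Ro
def plan(ways,g,step=.036,turn=6.5):
    "ways: (x,y,z,yaw) TCP tool-down waypoints; prints rounded rows"
    o=r.observe(); p=np.array(o["eef_pos"]); y=o["eef_rot"][2]
    for w in ways:
        d=np.array(w[:3])-p; dy=np.degrees((w[3]-y+np.pi)%(2*np.pi)-np.pi)
        n=max(1,int(np.ceil(max(np.linalg.norm(d)/step,abs(dy)/turn))))
        rows=[]
        for i in range(n):
            R=Ro.from_euler("xyz",[np.pi,0,y]); 
            row=R.inv().apply((np.array(w[:3])-p)/(n-i)).round(4); wz=round(-dy/n,2)
            p=p+R.apply(row); y-=np.radians(wz); rows.append([*row.tolist(),0,0,wz,g])
        for i in range(0,n,5): print(rows[i:i+5])
        print("--")
def st():
    o=r.observe(); print(round(o["time"],2),o["eef_pos"].round(4),o["eef_rot"].round(3),"F",o["force"].round(1),"w",round(o["grip_width"],3),"gf",round(o["grip_force"],1),"q7",o["q"][6].round(2))
E
python3 -c "
from h import *
plan([(.538,-.116,.15,1.441),(.538,-.116,.036,1.441)],.4)"
```

```text
[[0.0277, -0.0187, 0.0059, 0, 0, np.float64(-3.65), 0.4], [0.0289, -0.0169, 0.0059, 0, 0, np.float64(-3.65), 0.4], [0.0299, -0.015, 0.0059, 0, 0, np.float64(-3.65), 0.4], [0.0308, -0.0131, 0.0059, 0, 0, np.float64(-3.65), 0.4], [0.0315, -0.0111, 0.0059, 0, 0, np.float64(-3.65), 0.4]]
[[0.0322, -0.0091, 0.0059, 0, 0, np.float64(-3.65), 0.4], [0.0327, -0.007, 0.006, 0, 0, np.float64(-3.65), 0.4], [0.0331, -0.0049, 0.0059, 0, 0, np.float64(-3.65), 0.4], [0.0333, -0.0028, 0.006, 0, 0, np.float64(-3.65), 0.4], [0.0334, -0.0007, 0.0059, 0, 0, np.float64(-3.65), 0.4]]
[[0.0334, 0.0015, 0.006, 0, 0, np.float64(-3.65), 0.4], [0.0333, 0.0036, 0.0059, 0, 0, np.float64(-3.65), 0.4], [0.033, 0.0057, 0.006, 0, 0, np.float64(-3.65), 0.4], [0.0325, 0.0078, 0.0059, 0, 0, np.float64(-3.65), 0.4], [0.032, 0.0098, 0.006, 0, 0, np.float64(-3.65), 0.4]]
[[0.0312, 0.0119, 0.0059, 0, 0, np.float64(-3.65), 0.4]]
--
[[0.0, -0.0, 0.0285, 0, 0, np.float64(-0.01), 0.4], [0.0, -0.0, 0.0285, 0, 0, np.float64(-0.01), 0.4], [0.0, -0.0, 0.0285, 0, 0, np.float64(-0.01), 0.4], [0.0, -0.0, 0.0285, 0, 0, np.float64(-0.01), 0.4]]
--
```

Request:
{"method": "arm_command", "body": {
  "moves": [
    [0.028,-0.019,0.006,0,0,-3.65,0.4],
    [0.029,-0.017,0.006,0,0,-3.65,0.4],
    [0.03,-0.015,0.006,0,0,-3.65,0.4],
    [0.031,-0.013,0.006,0,0,-3.65,0.4],
    [0.0315,-0.011,0.006,0,0,-3.65,0.4]
  ]
}}

```text
time: 0.62
eef_pos: [0.3447, -0.4265, 0.215]
eef_rot: [3.142, -0.0, 0.742]
force: [0.7, -0.7, -0.2]
grip_width: 0.599
grip_force: 0.0
```

Request:
{"method": "arm_command", "body": {
  "moves": [
    [0.032,-0.009,0.006,0,0,-3.65,0.4],
    [0.0325,-0.007,0.006,0,0,-3.65,0.4],
    [0.033,-0.005,0.006,0,0,-3.65,0.4],
    [0.033,-0.003,0.006,0,0,-3.65,0.4],
    [0.033,-0.001,0.006,0,0,-3.65,0.4]
  ]
}}

```text
time: 1.03
eef_pos: [0.4319, -0.2852, 0.1851]
eef_rot: [3.141, -0.0, 1.061]
force: [0.5, -1.1, 0.3]
grip_width: 0.595
grip_force: 0.0
```

Request:
{"method": "arm_command", "body": {
  "moves": [
    [0.033,0.0015,0.006,0,0,-3.65,0.4],
    [0.033,0.0035,0.006,0,0,-3.65,0.4],
    [0.033,0.0055,0.006,0,0,-3.65,0.4],
    [0.0325,0.008,0.006,0,0,-3.65,0.4],
    [0.032,0.01,0.006,0,0,-3.65,0.4]
  ]
}}

```text
time: 1.45
eef_pos: [0.5202, -0.1438, 0.155]
eef_rot: [3.142, 0.0, 1.379]
force: [-0.1, -0.1, 0.5]
grip_width: 0.598
grip_force: 0.0
```

Request:
{"method": "arm_command", "body": {
  "moves": [
    [0.031,0.012,0.006,0,0,-3.65,0.4],
    [0,0,0,0,0,0,0.4],
    [0,0,0,0,0,0,0.4]
  ]
}}

```text
time: 1.7
eef_pos: [0.5378, -0.1153, 0.1488]
eef_rot: [-3.141, -0.001, 1.443]
force: [0.1, -0.3, 0.4]
grip_width: 0.599
grip_force: 0.0
```

```bash
sed -i 's/wz=round(-dy\/n,2)/wz=float(round(-dy\/n,2))/' h.py; python3 - <<'E'
from h import *
st(); plan([(.538,-.116,.06,1.441),(.538,-.116,.036,1.441)],.4)
s=cam("side"); o=r.observe()
i=s["image"][110:290,180:420,::-1]; cv2.imwrite("pics/s1.png",cv2.resize(i,None,fx=3.3,fy=3.3,interpolation=cv2.INTER_CUBIC))
E
```

```text
1.7 [ 0.5378 -0.1153  0.1488] [-3.141e+00 -1.000e-03  1.443e+00] F [ 0.1 -0.3  0.4] w 0.599 gf 0.0 q7 -0.26
[[-0.0002, 0.0001, 0.0296, 0, 0, 0.04, 0.4], [-0.0003, 0.0001, 0.0296, 0, 0, 0.04, 0.4], [-0.0002, 0.0001, 0.0296, 0, 0, 0.04, 0.4]]
--
[[-0.0, 0.0, 0.024, 0, 0, 0.01, 0.4]]
--
```

Request:
{"method": "arm_command", "body": {
  "moves": [
    [-0.001,0,0.03,0,0,0,0.4],
    [0,0,0.03,0,0,0,0.4],
    [0,0,0.025,0,0,0,0.4],
    [0,0,0.015,0,0,0,0.4],
    [0,0,0.009,0,0,0,0.4]
  ]
}}

```text
time: 2.17
eef_pos: [0.5359, -0.1194, 0.0386]
eef_rot: [-3.139, 0.001, 1.438]
force: [-0.2, 0.2, 0.1]
grip_width: 0.6
grip_force: 0.0
```

```bash
python3 - <<'E'
from h import *
st(); s=cam("side")
i=s["image"][110:290,180:420,::-1]; cv2.imwrite("pics/s2.png",cv2.resize(i,None,fx=3.3,fy=3.3,interpolation=cv2.INTER_CUBIC))
E
```

```text
2.17 [ 0.5359 -0.1194  0.0386] [-3.139e+00  1.000e-03  1.438e+00] F [-0.2  0.2  0.1] w 0.6 gf 0.0 q7 -0.34
```

View pics/s2.png

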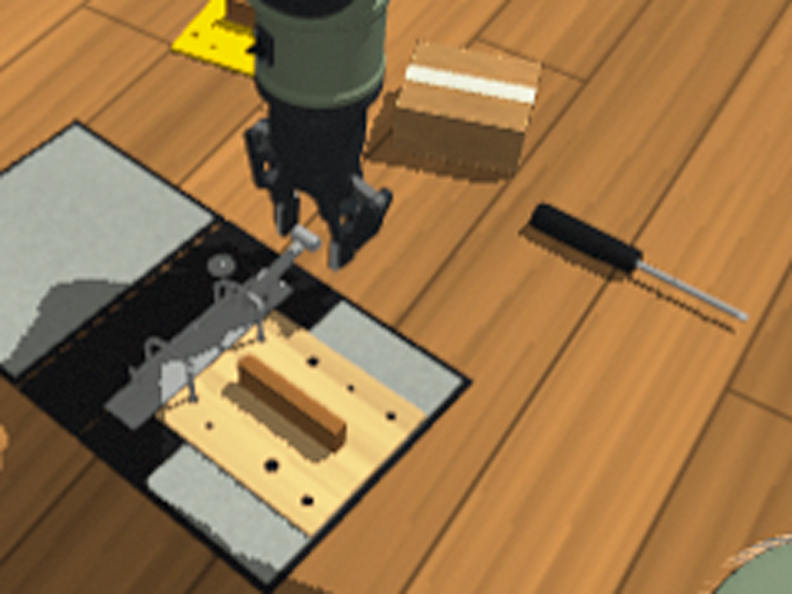

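The open fingers straddle the roller, which sits at (307,240) in the crop, and nothing else is touched. I'll let it settle, then close.

Request:
{"method": "arm_command", "body": {
  "moves": [
    [0,0,0,0,0,0,0.4],
    [0,0,0,0,0,0,0.4]
  ]
}}

```text
time: 2.38
eef_pos: [0.5376, -0.1187, 0.0412]
eef_rot: [3.141, 0.0, 1.439]
force: [0.4, -1.0, 0.2]
grip_width: 0.596
grip_force: 0.0
```

Request:
{"method": "arm_command", "body": {
  "moves": [
    [0.0015,0,0.002,0,0,0,0.75],
    [0,0,0,0,0,0,1],
    [0,0,0,0,0,0,1],
    [0,0,0,0,0,0,1],
    [0,0,0,0,0,0,1]
  ],
  "grip_force": 25
}}

```text
time: 2.8
eef_pos: [0.5398, -0.117, 0.0397]
eef_rot: [3.136, -0.0, 1.44]
force: [9.3, -2.0, 1.8]
grip_width: 0.276
grip_force: 28.4
```

Request:
{"method": "arm_command", "body": {
  "moves": [
    [0,0,0,0,0,0,1],
    [0,0,0,0,0,0,1],
    [0,0,0,0,0,0,1],
    [0,0,0,0,0,0,1]
  ]
}}

```text
time: 3.13
eef_pos: [0.5398, -0.1169, 0.0396]
eef_rot: [3.137, -0.0, 1.44]
force: [8.7, -3.4, 1.5]
grip_width: 0.276
grip_force: 28.4
```

Request:
{"method": "arm_command", "body": {
  "moves": [
    [0.0017,0.002,-0.0066,0,0,0,1],
    [0.0024,0,-0.0064,0,0,0,1],
    [0.003,0,-0.0061,0,0,0,1],
    [0.0037,0,-0.0058,0,0,0,1],
    [0.0043,0,-0.0053,0,0,0,1]
  ]
}}

```text
time: 3.55
eef_pos: [0.5419, -0.1021, 0.0695]
eef_rot: [3.14, 0.0, 1.44]
force: [4.5, -3.1, -6.1]
grip_width: 0.27
grip_force: 26.1
```

Request:
{"method": "arm_command", "body": {
  "moves": [
    [0.0047,0,-0.0049,0,0,0,1],
    [0.0053,0,-0.0043,0,0,0,1],
    [0.0057,0,-0.0038,0,0,0,1],
    [0.0061,0,-0.0031,0,0,0,1],
    [0.0063,0,-0.0025,0,0,0,1]
  ]
}}

```text
time: 3.97
eef_pos: [0.5454, -0.0751, 0.0883]
eef_rot: [3.14, 0.001, 1.439]
force: [2.0, -9.1, 0.9]
grip_width: 0.273
grip_force: 26.2
```

Request:
{"method": "arm_command", "body": {
  "moves": [
    [0.0025,0,-0.0007,0,0,0,1],
    [0,0,0,0,0,0,1]
  ]
}}

```text
time: 4.13
eef_pos: [0.5459, -0.0718, 0.0892]
eef_rot: [3.14, 0.001, 1.44]
force: [0.3, -4.0, 11.4]
grip_width: 0.272
grip_force: 27.0
```

Request:
{"method": "arm_command", "body": {
  "moves": [
    [0.002,0,-0.0022,0,0,0,1],
    [0,0,0,0,0,0,1],
    [0,0,0,0,0,0,1]
  ]
}}

```text
time: 4.38
eef_pos: [0.5461, -0.0693, 0.0908]
eef_rot: [3.14, -0.0, 1.44]
force: [4.3, 0.6, 0.0]
grip_width: 0.269
grip_force: 27.2
```

```bash
python3 - <<'E'
from h import *
st(); s=cam("side")
i=s["image"][110:290,180:420,::-1]; cv2.imwrite("pics/s3.png",cv2.resize(i,None,fx=3.3,fy=3.3,interpolation=cv2.INTER_CUBIC))
E
```

```text
4.38 [ 0.5461 -0.0693  0.0908] [ 3.14 -0.    1.44] F [4.3 0.6 0. ] w 0.269 gf 27.2 q7 -0.39
```

View pics/s3.png

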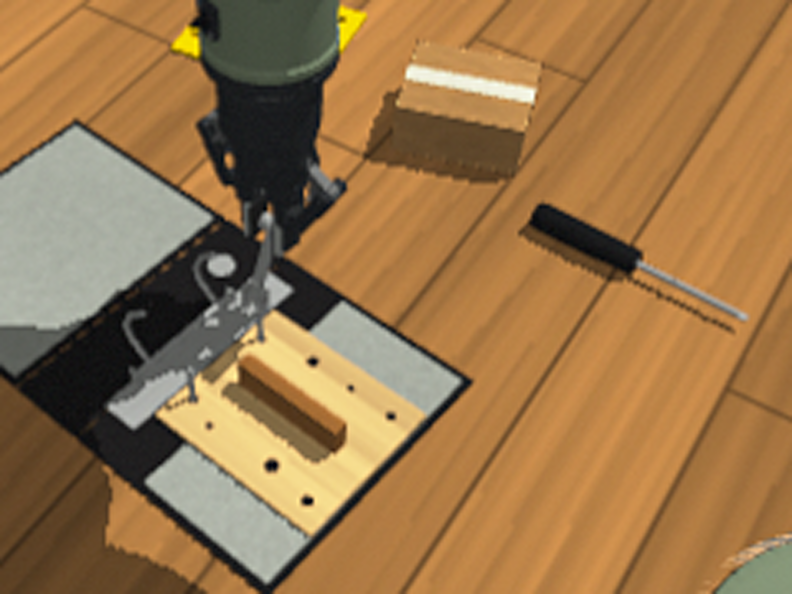

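The rings now lean back, open, with the arches at (205,275) and (135,330). I'll push on a little to be sure the lever is at its stop.

Request:
{"method": "arm_command", "body": {
  "moves": [
    [0.0025,0,-0.0008,0,0,0,1],
    [0.0025,0,-0.0005,0,0,0,1],
    [0,0,0,0,0,0,1]
  ]
}}

```text
time: 4.68
eef_pos: [0.5467, -0.0653, 0.0919]
eef_rot: [3.14, 0.001, 1.44]
force: [4.8, -4.9, 0.4]
grip_width: 0.268
grip_force: 27.0
```

Request:
{"method": "arm_command", "body": {
  "moves": [
    [0.003,0,-0.0005,0,0,0,1],
    [0,0,0,0,0,0,1],
    [0,0,0,0,0,0,1]
  ]
}}

```text
time: 4.93
eef_pos: [0.5468, -0.0636, 0.0922]
eef_rot: [3.141, 0.002, 1.439]
force: [4.6, -12.4, -1.4]
grip_width: 0.272
grip_force: 26.2
```

```bash
python3 - <<'E'
from h import *
st(); p=[.5299,.0116,-.1298]
ims=[]
for n,(x,y) in(("side",(260,180)),("top",(263,183))):
    s=cam(n); i=s["image"][y-40:y+40,x-50:x+50,::-1]
    im=cv2.resize(i,None,fx=4,fy=5 if 0 else 4,interpolation=cv2.INTER_CUBIC)
    for a,c in((1.25,(0,0,255)),(1.1,(0,255,0))):
        q=proj(n,T(p,[.025,-.062-.065*np.cos(a),.028+.065*np.sin(a)]))[0]/1.5625
        u=((q-[x-50,y-40]+.5)*4).astype(int); cv2.circle(im,tuple(int(v) for v in u),4,c,1)
    ims.append(im)
cv2.imwrite("pics/s4.png",np.hstack(ims))
E
```

```text
4.93 [ 0.5468 -0.0636  0.0922] [3.141e+00 2.000e-03 1.439e+00] F [  4.6 -12.4  -1.4] w 0.272 gf 26.2 q7 -0.4
```

View pics/s4.png

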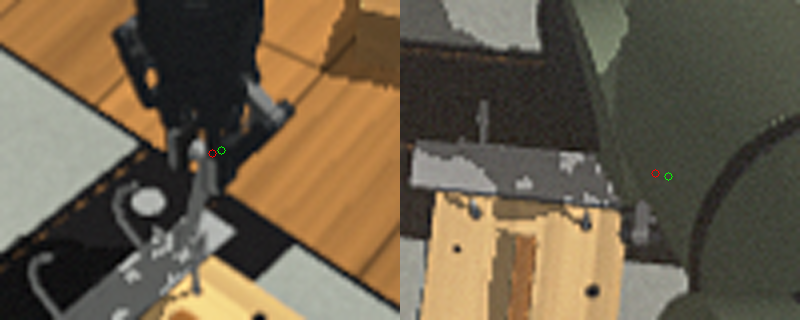

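The roller sits at or slightly past the predicted fully-open point, and the push force rose to 12 N, so the lever is at its stop. I'll release and rise.

Request:
{"method": "arm_command", "body": {
  "moves": [
    [-0.001,0,0,0,0,0,0.5],
    [0,0,0,0,0,0,0.4],
    [0,0,0,0,0,0,0.4],
    [0,0,-0.02,0,0,0,0.4],
    [0,0,-0.03,0,0,0,0.4]
  ]
}}

```text
time: 5.45
eef_pos: [0.5448, -0.0621, 0.1404]
eef_rot: [-3.137, -0.0, 1.441]
force: [2.0, 0.8, 1.6]
grip_width: 0.603
grip_force: 0.0
```

Request:
{"method": "arm_command", "body": {
  "moves": [
    [0,0,-0.03,0,0,0,0.4],
    [0,0,-0.02,0,0,0,0.4],
    [0,0,0,0,0,0,0.4]
  ]
}}

```text
time: 5.7
eef_pos: [0.548, -0.0624, 0.1958]
eef_rot: [3.136, -0.0, 1.44]
force: [0.5, -0.0, 0.8]
grip_width: 0.601
grip_force: 0.0
```

```bash
python3 - <<'E'
from h import *
st(); plan([(.4624,.0204,.12,3.012),(.4624,.0204,.028,3.012)],.4)
E
```

```text
5.7 [ 0.548  -0.0624  0.1958] [ 3.136 -0.     1.44 ] F [ 0.5 -0.   0.8] w 0.601 gf 0.0 q7 -0.33
[[0.0051, -0.0068, 0.0054, 0, 0, -6.43, 0.4], [0.0058, -0.0062, 0.0054, 0, 0, -6.43, 0.4], [0.0065, -0.0055, 0.0054, 0, 0, -6.43, 0.4], [0.007, -0.0048, 0.0054, 0, 0, -6.43, 0.4], [0.0075, -0.004, 0.0054, 0, 0, -6.43, 0.4]]
[[0.0079, -0.0031, 0.0054, 0, 0, -6.43, 0.4], [0.0082, -0.0022, 0.0054, 0, 0, -6.43, 0.4], [0.0084, -0.0012, 0.0054, 0, 0, -6.43, 0.4], [0.0085, -0.0003, 0.0054, 0, 0, -6.43, 0.4], [0.0085, 0.0007, 0.0054, 0, 0, -6.43, 0.4]]
[[0.0084, 0.0016, 0.0054, 0, 0, -6.43, 0.4], [0.0081, 0.0025, 0.0055, 0, 0, -6.43, 0.4], [0.0078, 0.0034, 0.0054, 0, 0, -6.43, 0.4], [0.0074, 0.0043, 0.0055, 0, 0, -6.43, 0.4]]
--
[[-0.0, 0.0, 0.0307, 0, 0, -0.01, 0.4], [-0.0, 0.0, 0.0306, 0, 0, -0.01, 0.4], [-0.0, 0.0, 0.0307, 0, 0, -0.01, 0.4]]
--
```

Request:
{"method": "arm_command", "body": {
  "moves": [
    [0.005,-0.007,0.0054,0,0,-6.43,0.4],
    [0.006,-0.006,0.0054,0,0,-6.43,0.4],
    [0.0065,-0.0055,0.0054,0,0,-6.43,0.4],
    [0.007,-0.005,0.0054,0,0,-6.43,0.4],
    [0.0075,-0.004,0.0054,0,0,-6.43,0.4]
  ]
}}

```text
time: 6.12
eef_pos: [0.515, -0.0325, 0.1642]
eef_rot: [-3.141, -0.001, 2.007]
force: [0.6, -0.0, -0.3]
grip_width: 0.596
grip_force: 0.0
```

Request:
{"method": "arm_command", "body": {
  "moves": [
    [0.008,-0.003,0.0054,0,0,-6.43,0.4],
    [0.008,-0.002,0.0054,0,0,-6.43,0.4],
    [0.0085,-0.001,0.0054,0,0,-6.43,0.4],
    [0.0085,0,0.0054,0,0,-6.43,0.4],
    [0.0085,0.0005,0.0054,0,0,-6.43,0.4]
  ]
}}

```text
time: 6.53
eef_pos: [0.4851, -0.0025, 0.1372]
eef_rot: [-3.142, -0.001, 2.568]
force: [-0.6, -0.1, -0.1]
grip_width: 0.6
grip_force: 0.0
```

Request:
{"method": "arm_command", "body": {
  "moves": [
    [0.0085,0.0015,0.0054,0,0,-6.43,0.4],
    [0.008,0.0025,0.0054,0,0,-6.43,0.4],
    [0.008,0.0035,0.0054,0,0,-6.43,0.4],
    [0.0075,0.0045,0.0054,0,0,-6.43,0.4],
    [0,0,0,0,0,0,0.4]
  ]
}}

```text
time: 6.95
eef_pos: [0.4593, 0.0219, 0.1152]
eef_rot: [3.141, -0.002, 3.019]
force: [0.1, -0.1, -0.3]
grip_width: 0.596
grip_force: 0.0
```

```bash
python3 - <<'E'
from h import *
st(); plan([(.4624,.0204,.028,3.012)],.4)
p=[.5299,.0116,-.1298]
ims=[]
for n,(x,y) in(("side",(268,220)),("top",(245,210))):
    s=cam(n); i=s["image"][y-60:y+60,x-60:x+60,::-1]
    im=cv2.resize(i,None,fx=3.3,fy=3.3,interpolation=cv2.INTER_CUBIC)
    q=proj(n,T(p,[[-.118,-.007,.039],[-.118,.007,.039],[-.018,.007,.039],[-.018,-.007,.039]]))/1.5625
    cv2.polylines(im,[((q-[x-60,y-60]+.5)*3.3).astype(np.int32)],True,(0,0,255),1)
    ims.append(im)
cv2.imwrite("pics/s5.png",np.hstack(ims))
E
```

```text
6.95 [0.4593 0.0219 0.1152] [ 3.141e+00 -2.000e-03  3.019e+00] F [ 0.1 -0.1 -0.3] w 0.596 gf 0.0 q7 0.7
[[-0.0011, -0.0004, 0.0291, 0, 0, 0.13, 0.4], [-0.0011, -0.0003, 0.029, 0, 0, 0.13, 0.4], [-0.0011, -0.0004, 0.0291, 0, 0, 0.13, 0.4]]
--
```

View pics/s5.png

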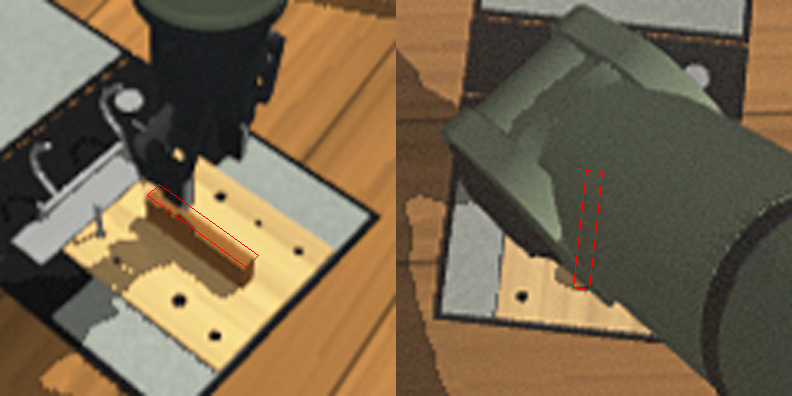

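The strip is directly below the fingers, within about 3 mm of the prediction. I'll descend and grip.

Request:
{"method": "arm_command", "body": {
  "moves": [
    [-0.001,-0.001,0.029,0,0,0.2,0.4],
    [-0.001,-0.001,0.029,0,0,0.2,0.4],
    [-0.001,0,0.019,0,0,0,0.4],
    [0,0,0.01,0,0,0,0.4],
    [0,0,0,0,0,0,0.5]
  ]
}}

```text
time: 7.47
eef_pos: [0.4632, 0.0184, 0.0279]
eef_rot: [-3.141, -0.002, 3.002]
force: [0.1, -0.6, -0.3]
grip_width: 0.504
grip_force: 0.0
```

Request:
{"method": "arm_command", "body": {
  "moves": [
    [0,0,0,0,0,0,0.8],
    [0,0,0,0,0,0,1],
    [0,0,0,0,0,0,1],
    [0,0,0,0,0,0,1],
    [0,0,0,0,0,0,1]
  ],
  "grip_force": 40
}}

```text
time: 7.88
eef_pos: [0.4645, 0.0192, 0.0305]
eef_rot: [3.14, 0.002, 3.005]
force: [-0.1, 4.9, 2.8]
grip_width: 0.16
grip_force: 39.0
```

Request:
{"method": "arm_command", "body": {
  "moves": [
    [0,0,0,0,0,0,1],
    [0,0,0,0,0,0,1],
    [0,0,0,0,0,0,1]
  ]
}}

```text
time: 8.13
eef_pos: [0.4646, 0.0192, 0.0305]
eef_rot: [3.14, 0.002, 3.005]
force: [-1.3, 5.9, 3.3]
grip_width: 0.156
grip_force: 39.0
```

Request:
{"method": "arm_command", "body": {
  "moves": [
    [0,0.0013,0,0,0,0,1],
    [0,0,-0.006,0,0,0,1],
    [0,0,-0.012,0,0,0,1],
    [0,0,-0.012,0,0,0,1]
  ]
}}

```text
time: 8.47
eef_pos: [0.464, 0.0201, 0.0603]
eef_rot: [3.141, 0.0, 3.004]
force: [2.4, 3.3, -3.7]
grip_width: 0.149
grip_force: 39.0
```

Request:
{"method": "arm_command", "body": {
  "moves": [
    [0,0,-0.012,0,0,0,1],
    [0,0,-0.012,0,0,0,1],
    [0,0,-0.02,0,0,0,1],
    [0,0,-0.02,0,0,0,1],
    [0,0,-0.02,0,0,0,1]
  ]
}}

```text
time: 8.88
eef_pos: [0.4636, 0.0196, 0.145]
eef_rot: [-3.141, 0.0, 3.004]
force: [0.8, -1.0, -0.6]
grip_width: 0.155
grip_force: 39.0
```

```bash
python3 - <<'E'
from h import *
st(); 
import math
plan([(.500,.364,.14,math.pi-.088+.0),(.500,.364,.045,math.pi-.088)],1)
p=[.5299,.0116,-.1298]; x,y=268,200
s=cam("side"); cv2.imwrite("pics/s6.png",cv2.resize(s["image"][90:310,140:400,::-1],None,fx=2.7,fy=2.7,interpolation=cv2.INTER_CUBIC))
E
```

```text
8.88 [0.4636 0.0196 0.145 ] [-3.141  0.     3.004] F [ 0.8 -1.  -0.6] w 0.155 gf 39.0 q7 0.75
[[0.0011, 0.0346, 0.0005, 0, 0, -0.29, 1], [0.001, 0.0346, 0.0005, 0, 0, -0.29, 1], [0.0008, 0.0346, 0.0005, 0, 0, -0.29, 1], [0.0006, 0.0346, 0.0005, 0, 0, -0.29, 1], [0.0004, 0.0346, 0.0005, 0, 0, -0.29, 1]]
[[0.0002, 0.0347, 0.0005, 0, 0, -0.29, 1], [0.0001, 0.0347, 0.0005, 0, 0, -0.29, 1], [-0.0001, 0.0346, 0.0005, 0, 0, -0.29, 1], [-0.0003, 0.0347, 0.0005, 0, 0, -0.29, 1], [-0.0004, 0.0346, 0.0005, 0, 0, -0.29, 1]]
--
[[-0.0, 0.0, 0.0317, 0, 0, 0.01, 1], [-0.0, 0.0, 0.0316, 0, 0, 0.01, 1], [-0.0, 0.0, 0.0317, 0, 0, 0.01, 1]]
--
```

View pics/s6.png

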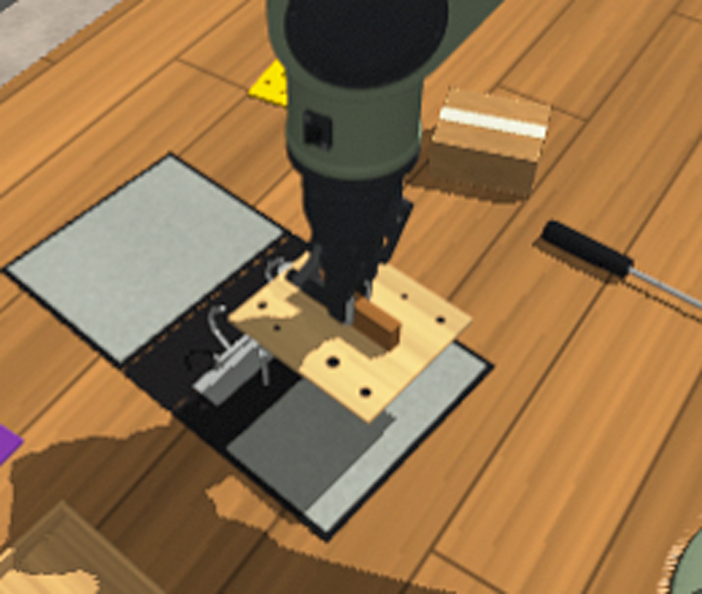

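The template is level in the grip and clear of the posts. Moving to the tray.

Request:
{"method": "arm_command", "body": {
  "moves": [
    [0.001,0.015,0,0,0,-0.3,1],
    [0.001,0.03,0,0,0,-0.3,1],
    [0.001,0.035,0,0,0,-0.3,1],
    [0.001,0.035,0,0,0,-0.3,1],
    [0,0.035,0,0,0,-0.3,1]
  ]
}}

```text
time: 9.35
eef_pos: [0.4786, 0.1702, 0.1441]
eef_rot: [-3.141, 0.001, 3.029]
force: [1.6, -0.6, -0.9]
grip_width: 0.155
grip_force: 39.0
```

Request:
{"method": "arm_command", "body": {
  "moves": [
    [0,0.035,0,0,0,-0.3,1],
    [0,0.035,0,0,0,-0.3,1],
    [-0.001,0.035,0,0,0,-0.3,1],
    [-0.001,0.035,0,0,0,-0.3,1],
    [-0.001,0.03,0,0,0,-0.2,1]
  ]
}}

```text
time: 9.77
eef_pos: [0.4986, 0.3401, 0.1442]
eef_rot: [3.141, 0.0, 3.055]
force: [-0.1, 0.3, -0.6]
grip_width: 0.155
grip_force: 39.0
```

Request:
{"method": "arm_command", "body": {
  "moves": [
    [0,0.02,0,0,0,0,1],
    [0,0.006,0,0,0,0,1],
    [0,0,0,0,0,0,1]
  ]
}}

```text
time: 10.02
eef_pos: [0.5005, 0.3652, 0.1438]
eef_rot: [3.141, -0.0, 3.056]
force: [0.3, -0.4, -2.1]
grip_width: 0.156
grip_force: 39.1
```

```bash
python3 - <<'E'
from h import *
st(); plan([(.502,.364,.06,np.pi-.088)],1)
ims=[]
for n,(x,y) in(("side",(160,300)),("top",(122,210))):
    s=cam(n); i=s["image"][y-80:y+80,x-80:x+80,::-1]
    ims.append(cv2.resize(i,None,fx=2.5,fy=2.5,interpolation=cv2.INTER_CUBIC))
cv2.imwrite("pics/s7.png",np.hstack(ims))
E
```

```text
10.02 [0.5005 0.3652 0.1438] [ 3.141 -0.     3.056] F [ 0.3 -0.4 -2.1] w 0.156 gf 39.1 q7 0.29
[[-0.0005, -0.0004, 0.0279, 0, 0, 0.05, 1], [-0.0006, -0.0003, 0.0279, 0, 0, 0.05, 1], [-0.0005, -0.0004, 0.028, 0, 0, 0.05, 1]]
--
```

View pics/s7.png

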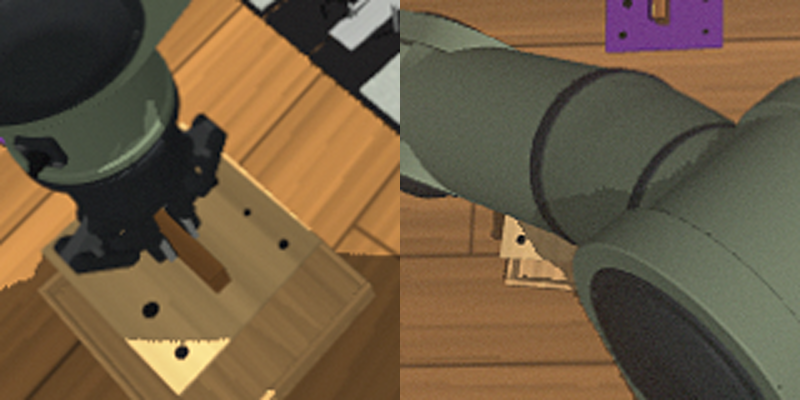

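The template hangs level over the tray and lines up with its sides. Lowering.

Request:
{"method": "arm_command", "body": {
  "moves": [
    [-0.001,-0.001,0.025,0,0,0,1],
    [-0.0005,0,0.028,0,0,0,1],
    [0,0,0.025,0,0,0,1],
    [0,0,0.015,0,0,0,1],
    [0,0,0.007,0,0,0,1]
  ]
}}

```text
time: 10.53
eef_pos: [0.5022, 0.3608, 0.0415]
eef_rot: [-3.14, -0.002, 3.054]
force: [-1.3, -0.5, -1.7]
grip_width: 0.156
grip_force: 39.1
```

Request:
{"method": "arm_command", "body": {
  "moves": [
    [0,0,0.004,0,0,0,1],
    [0,0,0.003,0,0,0,1],
    [0,0,0.002,0,0,0,1],
    [0,0,0,0,0,0,1]
  ]
}}

```text
time: 10.87
eef_pos: [0.5028, 0.3628, 0.0348]
eef_rot: [3.141, 0.001, 3.055]
force: [-0.4, 0.3, -2.8]
grip_width: 0.155
grip_force: 39.1
```

Request:
{"method": "arm_command", "body": {
  "moves": [
    [0,0,0.0015,0,0,0,1],
    [0,0,0,0,0,0,1]
  ]
}}

```text
time: 11.03
eef_pos: [0.5027, 0.3628, 0.0331]
eef_rot: [3.141, 0.001, 3.055]
force: [0.0, -1.2, -0.9]
grip_width: 0.154
grip_force: 39.1
```

Request:
{"method": "arm_command", "body": {
  "moves": [
    [0,0,0.001,0,0,0,1],
    [0,0,0,0,0,0,1]
  ]
}}

```text
time: 11.2
eef_pos: [0.5027, 0.3628, 0.0325]
eef_rot: [3.141, 0.001, 3.055]
force: [-2.1, -2.8, 10.9]
grip_width: 0.154
grip_force: 40.8
```

Contact at z = 0.0325, as predicted for the tray floor. Releasing and rising.

Request:
{"method": "arm_command", "body": {
  "moves": [
    [0,0,-0.0005,0,0,0,0.7],
    [0,0,0,0,0,0,0.4],
    [0,0,0,0,0,0,0.4],
    [0,0,-0.01,0,0,0,0.4],
    [0,0,-0.03,0,0,0,0.4]
  ]
}}

```text
time: 11.62
eef_pos: [0.501, 0.3614, 0.0699]
eef_rot: [-3.138, -0.004, 3.055]
force: [0.2, 0.5, -0.7]
grip_width: 0.597
grip_force: 0.0
```

Request:
{"method": "arm_command", "body": {
  "moves": [
    [0,0,-0.04,0,0,0,0.4],
    [0,0,-0.04,0,0,0,0.4],
    [0,0,-0.04,0,0,0,0.4],
    [0,0,0,0,0,0,0.4]
  ]
}}

```text
time: 11.95
eef_pos: [0.504, 0.365, 0.2004]
eef_rot: [3.135, 0.007, 3.055]
force: [0.5, 1.1, 0.6]
grip_width: 0.599
grip_force: 0.0
```

```bash
python3 - <<'E'
from h import *
st(); plan([(.546,-.068,.18,1.441)],1)
E
```

```text
11.95 [0.504  0.365  0.2004] [3.135 0.007 3.055] F [0.5 1.1 0.6] w 0.599 gf 0.0 q7 0.34
[[-0.0053, -0.0285, 0.0014, 0, 0, 6.16, 1], [-0.0083, -0.0278, 0.0014, 0, 0, 6.16, 1], [-0.0113, -0.0267, 0.0014, 0, 0, 6.16, 1], [-0.0141, -0.0254, 0.0013, 0, 0, 6.16, 1], [-0.0167, -0.0237, 0.0014, 0, 0, 6.16, 1]]
[[-0.0191, -0.0218, 0.0013, 0, 0, 6.16, 1], [-0.0214, -0.0196, 0.0014, 0, 0, 6.16, 1], [-0.0233, -0.0172, 0.0013, 0, 0, 6.16, 1], [-0.0251, -0.0146, 0.0014, 0, 0, 6.16, 1], [-0.0265, -0.0118, 0.0013, 0, 0, 6.16, 1]]
[[-0.0276, -0.0089, 0.0014, 0, 0, 6.16, 1], [-0.0284, -0.0059, 0.0013, 0, 0, 6.16, 1], [-0.0288, -0.0028, 0.0014, 0, 0, 6.16, 1], [-0.029, 0.0003, 0.0013, 0, 0, 6.16, 1], [-0.0288, 0.0033, 0.0014, 0, 0, 6.16, 1]]
--
```

Request:
{"method": "arm_command", "body": {
  "moves": [
    [-0.005,-0.0285,0.001,0,0,6.16,0.4],
    [-0.008,-0.028,0.001,0,0,6.16,0.4],
    [-0.0115,-0.0265,0.001,0,0,6.16,0.4],
    [-0.014,-0.0255,0.001,0,0,6.16,0.4],
    [-0.0165,-0.0235,0.001,0,0,6.16,0.4]
  ]
}}

```text
time: 12.37
eef_pos: [0.5158, 0.2172, 0.1879]
eef_rot: [3.141, 0.0, 2.512]
force: [1.2, 0.5, -0.3]
grip_width: 0.597
grip_force: 0.0
```

Request:
{"method": "arm_command", "body": {
  "moves": [
    [-0.019,-0.022,0.001,0,0,6.16,0.4],
    [-0.0215,-0.0195,0.001,0,0,6.16,0.4],
    [-0.0235,-0.017,0.001,0,0,6.16,0.4],
    [-0.025,-0.0145,0.001,0,0,6.16,0.4],
    [-0.0265,-0.012,0.001,0,0,6.16,0.4]
  ]
}}

```text
time: 12.78
eef_pos: [0.53, 0.0729, 0.1829]
eef_rot: [3.141, 0.0, 1.975]
force: [1.5, 0.4, -0.6]
grip_width: 0.603
grip_force: 0.0
```

Request:
{"method": "arm_command", "body": {
  "moves": [
    [-0.0275,-0.009,0.001,0,0,6.16,0.4],
    [-0.0285,-0.006,0.001,0,0,6.16,0.4],
    [-0.029,-0.003,0.001,0,0,6.16,0.4],
    [-0.029,0,0.001,0,0,6.16,0.4],
    [-0.029,0.003,0.001,0,0,6.16,0.4]
  ]
}}

```text
time: 13.2
eef_pos: [0.5429, -0.0718, 0.1779]
eef_rot: [3.141, -0.0, 1.437]
force: [1.5, -0.0, -0.0]
grip_width: 0.601
grip_force: 0.0
```

Request:
{"method": "arm_command", "body": {
  "moves": [
    [0,0,0,0,0,0,0.4],
    [0,0,0,0,0,0,0.4]
  ]
}}

```text
time: 13.37
eef_pos: [0.5429, -0.0718, 0.1776]
eef_rot: [3.141, 0.0, 1.44]
force: [0.3, 0.4, -1.2]
grip_width: 0.601
grip_force: 0.0
```

```bash
python3 - <<'E'
from h import *
st(); plan([(.5465,-.067,.092,1.441)],.4)
ims=[]
for n,(x,y) in(("side",(230,230)),("top",(190,190))):
    s=cam(n); i=s["image"][y-100:y+100,x-100:x+100,::-1] if n=="top" else s["image"][150:350,90:290,::-1]
    ims.append(cv2.resize(i,(400,400),interpolation=cv2.INTER_CUBIC))
cv2.imwrite("pics/s8.png",np.hstack(ims))
E
```

```text
13.37 [ 0.5429 -0.0718  0.1776] [3.141 0.    1.44 ] F [ 0.3  0.4 -1.2] w 0.601 gf 0.0 q7 -0.32
[[0.0017, 0.001, 0.0285, 0, 0, -0.02, 0.4], [0.0018, 0.001, 0.0285, 0, 0, -0.02, 0.4], [0.0017, 0.001, 0.0286, 0, 0, -0.02, 0.4]]
--
```

View pics/s8.png

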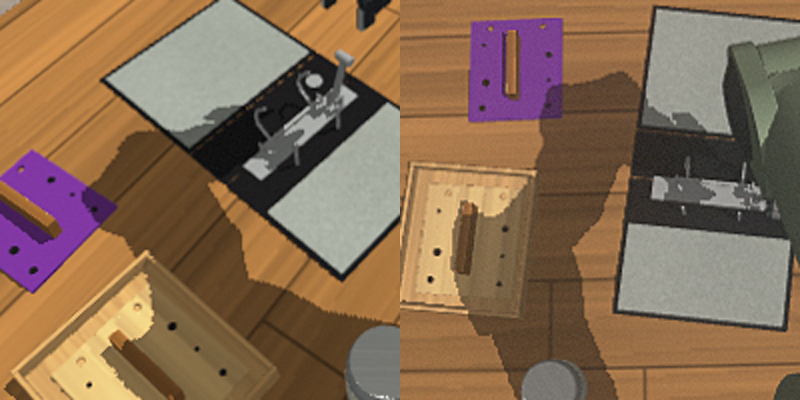

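The template lies flat in the tray, strip upwards. The lever stands at its fully-up spot, with the roller near crop (344,57), which matches the prediction. Next I'll grip the roller again.

Request:
{"method": "arm_command", "body": {
  "moves": [
    [0,0.003,0.03,0,0,0,0.4],
    [0,0,0.03,0,0,0,0.4],
    [0,0,0.02,0,0,0,0.4],
    [0,0,0.01,0,0,0,0.4],
    [0,0,0,0,0,0,0.4]
  ]
}}

```text
time: 13.88
eef_pos: [0.545, -0.0698, 0.0857]
eef_rot: [-3.139, -0.001, 1.444]
force: [-0.6, 0.1, 0.5]
grip_width: 0.599
grip_force: 0.0
```

Request:
{"method": "arm_command", "body": {
  "moves": [
    [0,0,0,0,0,0,0.75],
    [0,0,0,0,0,0,1],
    [0,0,0,0,0,0,1],
    [0,0,0,0,0,0,1],
    [0,0,0,0,0,0,1]
  ],
  "grip_force": 30
}}

```text
time: 14.3
eef_pos: [0.5462, -0.071, 0.0886]
eef_rot: [3.14, 0.0, 1.442]
force: [-4.2, 0.9, 6.3]
grip_width: 0.274
grip_force: 29.3
```

Gripped at 23 mm. I'll trace the arc back down.

Request:
{"method": "arm_command", "body": {
  "moves": [
    [-0.0063,-0.001,0.0025,0,0,0,1],
    [-0.0061,0,0.0031,0,0,0,1],
    [-0.0057,0,0.0038,0,0,0,1],
    [-0.0053,0,0.0043,0,0,0,1],
    [-0.0047,0,0.0049,0,0,0,1]
  ]
}}

```text
time: 14.72
eef_pos: [0.5426, -0.0988, 0.0705]
eef_rot: [3.138, -0.0, 1.442]
force: [-0.8, 0.9, 11.5]
grip_width: 0.274
grip_force: 32.4
```

Request:
{"method": "arm_command", "body": {
  "moves": [
    [-0.0043,0,0.0053,0,0,0,1],
    [-0.0037,0,0.0058,0,0,0,1],
    [-0.003,0,0.0061,0,0,0,1],
    [-0.0024,0,0.0064,0,0,0,1],
    [-0.0017,0,0.0066,0,0,0,1]
  ]
}}

```text
time: 15.13
eef_pos: [0.5404, -0.1149, 0.0401]
eef_rot: [3.139, 0.001, 1.441]
force: [-2.4, -5.3, 12.5]
grip_width: 0.274
grip_force: 36.4
```

Request:
{"method": "arm_command", "body": {
  "moves": [
    [0,0,0.001,0,0,0,1],
    [0,0,0,0,0,0,1]
  ]
}}

```text
time: 15.3
eef_pos: [0.5403, -0.1153, 0.0388]
eef_rot: [3.139, 0.001, 1.441]
force: [0.7, -8.1, 4.6]
grip_width: 0.272
grip_force: 35.9
```

Request:
{"method": "arm_command", "body": {
  "moves": [
    [-0.001,0,0.002,0,0,0,1],
    [0,0,0,0,0,0,1]
  ]
}}

```text
time: 15.47
eef_pos: [0.5403, -0.1157, 0.037]
eef_rot: [3.139, 0.001, 1.441]
force: [0.5, -4.2, 4.0]
grip_width: 0.271
grip_force: 36.0
```

Request:
{"method": "arm_command", "body": {
  "moves": [
    [0,0,0.002,0,0,0,1],
    [0,0,0,0,0,0,1]
  ]
}}

```text
time: 15.63
eef_pos: [0.5402, -0.116, 0.035]
eef_rot: [3.139, 0.001, 1.441]
force: [-0.0, -6.1, 5.6]
grip_width: 0.275
grip_force: 36.4
```

Request:
{"method": "arm_command", "body": {
  "moves": [
    [0,0,0.002,0,0,0,1],
    [0,0,0.001,0,0,0,1],
    [0,0,0,0,0,0,1]
  ]
}}

```text
time: 15.88
eef_pos: [0.5403, -0.1163, 0.0321]
eef_rot: [3.139, 0.001, 1.441]
force: [-0.7, -7.9, 6.2]
grip_width: 0.274
grip_force: 36.8
```

Request:
{"method": "arm_command", "body": {
  "moves": [
    [0,0,0.002,0,0,0,1],
    [0,0,0,0,0,0,1]
  ]
}}

```text
time: 16.05
eef_pos: [0.5403, -0.1164, 0.0301]
eef_rot: [3.139, 0.002, 1.441]
force: [-1.6, -8.5, 6.9]
grip_width: 0.271
grip_force: 37.1
```

The grip may be slipping at the stop, so I'll release and press the roller from above with shut fingers. At full closure its top should be at 48 mm, which puts the TCP at 62 mm.

Request:
{"method": "arm_command", "body": {
  "moves": [
    [0,0,0,0,0,0,0.5],
    [0,0,0,0,0,0,0.4],
    [0,0,-0.01,0,0,0,0.4],
    [0,0,-0.03,0,0,0,0.4],
    [0,0,-0.02,0,0,0,0.4]
  ]
}}

```text
time: 16.47
eef_pos: [0.5394, -0.1143, 0.0906]
eef_rot: [3.141, -0.0, 1.443]
force: [0.7, 0.1, 0.3]
grip_width: 0.602
grip_force: 0.0
```

Request:
{"method": "arm_command", "body": {
  "moves": [
    [0,0,0,0,0,0,1],
    [0,0,0,0,0,0,1],
    [0,0,0,0,0,0,1],
    [0,0,0,0,0,0,1],
    [0,0,0,0,0,0,1]
  ]
}}

```text
time: 16.88
eef_pos: [0.5389, -0.1146, 0.0878]
eef_rot: [-3.14, -0.0, 1.442]
force: [-0.5, 0.2, 0.4]
grip_width: 0.001
grip_force: 0.0
```

```bash
python3 - <<'E'
from h import *
st(); p=[.5299,.0116,-.1298]
s=cam("side"); x,y=240,200
i=s["image"][y-75:y+75,x-90:x+90,::-1]
im=cv2.resize(i,None,fx=4,fy=4,interpolation=cv2.INTER_CUBIC)
for a,c in((.2,(0,0,255)),(.4,(0,255,0))):
    q=proj("side",T(p,[.025,-.062-.065*np.cos(a),.028+.065*np.sin(a)]))[0]/1.5625
    cv2.circle(im,tuple(int(v) for v in (q-[x-90,y-75]+.5)*4),4,c,1)
cv2.imwrite("pics/s9.png",im)
E
```

```text
16.88 [ 0.5389 -0.1146  0.0878] [-3.14  -0.     1.442] F [-0.5  0.2  0.4] w 0.001 gf 0.0 q7 -0.31
```

View pics/s9.png

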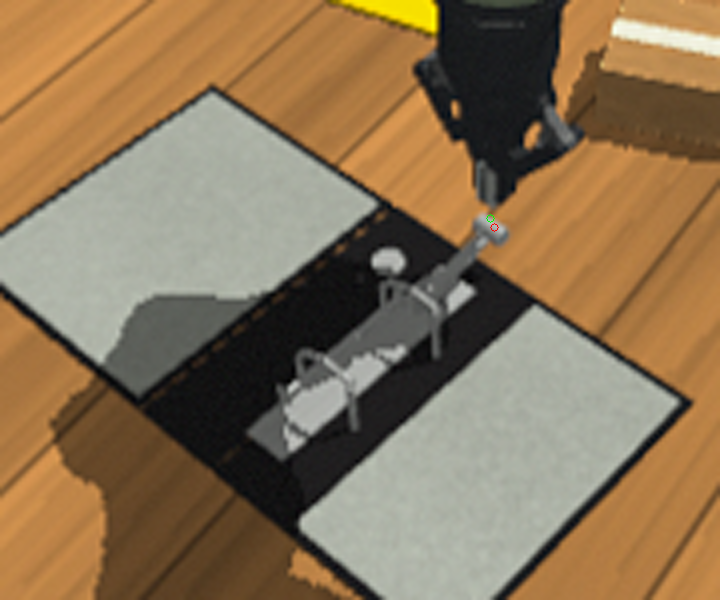

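The arches meet the posts and the roller at (492,230) matches the closed prediction. One confirming press from above.

Request:
{"method": "arm_command", "body": {
  "moves": [
    [0,0,0.015,0,0,0,1],
    [0,0,0.006,0,0,0,1],
    [0,0,0.003,0,0,0,1],
    [0,0,0,0,0,0,1]
  ]
}}

```text
time: 17.27
eef_pos: [0.5388, -0.1145, 0.0636]
eef_rot: [-3.14, -0.0, 1.442]
force: [0.1, 0.6, -0.0]
grip_width: 0.0
grip_force: 0.0
```

Request:
{"method": "arm_command", "body": {
  "moves": [
    [0,0,0.002,0,0,0,1],
    [0,0,0,0,0,0,1]
  ]
}}

```text
time: 17.43
eef_pos: [0.5393, -0.1147, 0.0624]
eef_rot: [3.142, -0.0, 1.442]
force: [0.5, 0.8, -0.2]
grip_width: -0.002
grip_force: 0.0
```

Request:
{"method": "arm_command", "body": {
  "moves": [
    [0,0,0.002,0,0,0,1],
    [0,0,0,0,0,0,1]
  ]
}}

```text
time: 17.6
eef_pos: [0.5396, -0.115, 0.0609]
eef_rot: [3.141, 0.0, 1.442]
force: [-2.6, 0.2, 7.9]
grip_width: 0.0
grip_force: 4.3
```

Request:
{"method": "arm_command", "body": {
  "moves": [
    [0,0,0.001,0,0,0,1],
    [0,0,0,0,0,0,1]
  ]
}}

```text
time: 17.77
eef_pos: [0.5396, -0.1151, 0.0603]
eef_rot: [3.14, 0.001, 1.442]
force: [-4.2, -1.5, 15.1]
grip_width: 0.005
grip_force: 7.6
```

The roller holds 15 N without moving, at the predicted closed height, so the lever is fully down. Retreating.

Request:
{"method": "arm_command", "body": {
  "moves": [
    [0,0,-0.02,0,0,0,1],
    [0,0,-0.035,0,0,0,1],
    [0,0,-0.035,0,0,0,1],
    [0,0,-0.03,0,0,0,1],
    [0,0,0,0,0,0,1]
  ]
}}

```text
time: 18.18
eef_pos: [0.5416, -0.115, 0.1851]
eef_rot: [3.134, 0.0, 1.442]
force: [0.5, -0.5, 0.6]
grip_width: 0.002
grip_force: 0.0
```

Request:
{"method": "arm_command", "body": {
  "moves": [
    [0,0,0,0,0,0,1],
    [0,0,0,0,0,0,1]
  ]
}}

```text
time: 18.35
eef_pos: [0.539, -0.1148, 0.1792]
eef_rot: [-3.142, 0.0, 1.442]
force: [0.8, -0.5, -0.1]
grip_width: 0.006
grip_force: 0.0
```

```bash
python3 - <<'E'
from h import *
from station import workorder
st(); print(workorder.job_done())
E
```

```text
18.35 [ 0.539  -0.1148  0.1792] [-3.142  0.     1.442] F [ 0.8 -0.5 -0.1] w 0.006 gf 0.0 q7 -0.25
the job is handed in; nothing more can be done
None
```

The job is handed in at 18.4 s: the template lies flat in the tray, strip up, the lever is pressed fully down with the empty rings closed, and the carton, tin and screwdriver were not touched; no verdict was returned.

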